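# Load a pattern plate under the spring clip of the carving jig

### The arm

A 6-joint arm with a two-finger parallel gripper is mounted at the origin on the work surface. World frame = base frame: x ahead of the robot, y to its left, z up, the work surface at z = 0. Lengths are in m, angles in rad, forces in N, time in s.
With the tool pointing down it reaches from about 0.375 to 0.9 m from the base axis. Payload 3.1 kg.
Tool frame: the origin (TCP) lies between the finger pads; the fingertips stand 14 mm ahead of it and the grasp point (between the pads) lies 5 mm behind it; z points along the fingers, y is the line along which they close (so a half turn about z gives the same grasp; the last joint's range is limited). The gripper opens to 87 mm and grips with 3 to 60 N. Pads are 19 mm wide; open, the fingers measure 117 mm over their backs; the gripper's body (75 mm by 190 mm) begins 51 mm behind the grasp point.
Start: joints at [-1.315, 0.527, 1.433, -0, 1.181, -0.178], TCP at [0.263, -0.567, 0.237] pointing down, gripper open.
Joint ranges: [-3.08, 3.08], [-0.75, 2.2], [0.22, 2.44], [-1.43, 4.57], [0, 2.65], [-2.85, 2.85]. Speed limits (rad/s): [2.79, 2.79, 3.14, 3.14, 3.14, 3.14].

### API

Orientations are given as a unit quaternion [x, y, z, w].
In Python, from station import * gives the robot as it stands.
- The arm moves only by the tool carry_out, never from a script. Its argument "rows" is text: rows parted by semicolons, each of 7 numbers parted by spaces: the shift along the tool's x, y, z in cm, then the turn, a rotation vector about the tool's x, y, z in rad, then the opening, from 0 (shut) to 1 (fully open). In form: tx ty tz wx wy wz claw; .... A call has 1 to 20 rows; each row shifts and turns the commanded pose from where the row before left it, along the tool's axes as they then stand; what a row does not reach is not made up. A row lasts 1/10 s, in which the tool goes at most 50 mm and 8.59 degrees, less where a joint would pass 70% of its speed; a pose out of reach is approached as far as the arm can. A call with a gripper value outside its range is refused whole. The fingers move at their own pace and stop on an object; "grip_force" is the grip in N (left out, the last holds). Time passes only in rows, so rows that do not move let the fingers close. It gives the time, the measured TCP pose, the force, the opening and the grip force at its end, in the units of the state.
- state(): the state, without advancing time (a new reading comes with each control period).
- snapshot(name): name is "side" or "top"; returns the picture (480x640x3 uint8, red, green, blue); there is no depth.
- camera_info(name): a dict with "fov_y" (degrees; the focal length in pixels is half the picture's height over the tangent of half this angle, whatever the lens; pixels are square), "cx", "cy" (the principal point, pixels), "D" ([k1, k2, p1, p2, k3] as OpenCV has them; the pictures are not rectified), "R" (3x3) and "t" (3): a world point X has camera coordinates R X + t. Camera axes: x right, y down, z forward; pixel columns grow to the right and rows downward; lengths in m; the calibration is good to about 2 mm. A picture is of the moment at which its call begins. camera_info takes no time and is no camera call.
- hand_in(): hands the job in; it is judged then, once.
The state is a dict: "time": time; "q": joint angles; "dq": joint speeds; "joint_torque": joint torques, N m; "eef_pos": TCP position; "tool_rot": TCP orientation; "contact_force": force on the tool from outside, world axes, zero at the start; "torque": the same for the moment, N m; "gripper_width": finger opening in m; "grasp_force": force on a finger pad.
Only numpy, scipy, OpenCV 4.12 (cv2) and the standard library are available. Lean on these libraries where they do the work, as an engineer would, in place of code of your own. Each camera call takes 0.05 s, during which the arm holds its last target. There are 200 camera calls.

### The job

Load the long wooden pattern plate into the carving jig: swing the spring clip up until it stays open, slide the plate in under the two guide lips and push it gently but fully home so that it bears on the adjustable end stop, whose setting you must feel for, then lower the clip by hand onto the plate and let go. Do not let the clip snap down, do not ram the plate against the stop, and leave the other things on the bench where they are.

Things in the scene. Friction and masses are not known exactly. Their poses are not given: they have to be found in the camera images.
- plate: pattern plate: flat plywood 120 (x) x 50 (y) x 8 (z) mm, 30 to 65 g, dark round motifs on top, the same either way round. Origin: centre of its underside; x along its length, z up. Starts lying on the rest, roughly along it, overhanging it by about 9 mm at each side and 15 mm at each end. May be gripped across its 50 mm width near an end.
- rest: fixed wooden bar 90 (x) x 32 (y) x 18 (z) mm on the table that carries the plate at the start; origin: centre of its underside
- jig: fixed jig: round dark wooden block 230 mm across, 30 mm high (centre 20 mm to +x of the origin), with a steel bed on it, 66 mm wide, top 46 mm above the table, from x = -24 to +60 mm. The plate goes in along +x over the open -x end; once home, its tail juts 36 to 52 mm off the bed, 16 mm over the block, free for fingers. Origin: on the table, on the centre line, 60 mm before the cross-bar's face.
- stop: fixed steel cross-bar, 13 mm high, across the far end of the bed, face at jig x = +60 mm (its body origin is the jig's). It carries the end stop: a small brass block, 24 mm wide, 9 mm high, that sticks out of the face to the jig's -x by 0 to 16 mm. It is locked and differs each time; the state does not give it: feel for it. The plate's end must bear on it with over 2 N, never over 12 N.
- guides (a point): on the bed, centre line, at jig x = +25 mm, where the two side guides begin (they run to x = +60): 53 mm apart, with lips reaching over the plate's edges (underside 11 mm, top 15 mm above the bed, 41 mm between the lips), so the plate can only be slid in lengthwise. Flared lead-ins from x = +9 mm.
- seat (a point): point on the top of the bed, at jig x = y = 0, z = 46 mm, with the jig's axes: the plate's origin lies here when the plate is home and the end stop is fully in, and up to 16 mm to -x of here when the end stop sticks out
- clip_hinge (a point): middle of the clip's hinge pin, at jig x = +95, y = 0, z = 72 mm; the pin runs along the jig's y
- clip_bar (a point): centre of the clip's grip bar: round cross-bar, 12 mm diameter, 30 mm long along the jig's y, on the clip's free end, open to fingers at both ends and above. With the joint at 0 it lies 100 mm to the jig's -x of the hinge and 8 mm above it. Pinched from above by its two end faces, it turns between the fingers as the clip swings.
- clip (a joint): swing of the dark steel spring clip (rad): 0 down on the empty bed (start), growing as the bar swings up and over to the jig's +x, 1.35 fully open. Arm 18 mm wide; its foot, 65 mm from the hinge, presses the plate at jig x = +30 mm. An over-centre spring pulls it shut below 0.7 and open above 0.7, up to 5 N at the bar; let go, it flies. On the seated plate it reads about 0.12.
- tape: bystander, leave alone: roll of cardboard-coloured tape lying flat, 72 mm across, 22 high
- board: bystander, leave alone: bare wooden board 70 x 60 x 8 mm (too short and wide: not the pattern plate)
- ink: bystander, leave alone: amber bottle, 52 mm across, 130 high
- glue: bystander, leave alone: white jar, 60 mm across, 100 high
- mug: bystander, leave alone: terracotta cup, 76 mm across, 85 high
- mallet: bystander, leave alone: hammer lying down
- chisel: bystander, leave alone: wood-handled chisel lying down
Things that resemble listed ones, but are neither listed nor needed, are in the scene too. Leave any purple or turquoise look-alike of the plate alone.

How it is judged:
By the outcome, as a careful person would: the job done as asked, in the order asked, and still so for the second after the job is handed in, with the robot touching nothing.
It also fails if it takes over 72 s, if anything falls off the work surface, if the arm or the gripper's body presses on something with over 40 N, if the wrist force passes 120 N, or if a joint passes its speed limit or range.

## Working session

There is one attempt and no reset: what is moved stays moved. The work goes in short steps, Python scripts to look and compute and a tool call to move; the robot and the scene stay as the last step left them, time stands still between calls to the robot, and variables do not carry over. Pictures are saved under pics/ and viewed, at most 10 in all, crops included, and the job is handed in when it is done.

Besides the shell and the picture viewer there is one more tool, called after ">>>" as name(argument=value, ...) on one line, values as JSON. carry_out: Moves the arm, as the interface text tells. Its arguments: {"type":"object","properties":{"rows":{"type":"string"},"grip_force":{"type":"number"}},"required":["rows"]}

```bash
ls; mkdir -p pics
python3 - <<'E'
from station import *
import cv2,json
s=state();print(s)
for n in("side","top"):
    c=camera_info(n);print(n,c)
    cv2.imwrite(f"pics/{n}0.png",snapshot(n)[:,:,::-1])
E
```

```text
pics
{'time': 0.0, 'q': array([-1.31448644e+00,  5.28479742e-01,  1.43387809e+00, -4.41217101e-05,
        1.18136764e+00, -1.78501069e-01]), 'dq': array([ 0.0006984 , -0.00021661, -0.00041676, -0.00059252,  0.00065899,
       -0.00117534]), 'joint_torque': array([-3.66367640e-04, -4.40046179e+01, -1.76589686e+01,  6.33021514e-02,
        5.82217926e-02, -1.64386925e-04]), 'eef_pos': array([ 0.26311297, -0.56616291,  0.23557095]), 'tool_rot': array([ 9.76457998e-01,  2.15704983e-01, -6.18622460e-05, -1.06480870e-03]), 'contact_force': array([0.01414519, 0.57047521, 1.07985565]), 'torque': array([ 0.02019825, -0.03465805, -0.0063459 ]), 'grasp_force': 0.0, 'gripper_width': 0.08682437489249549}
side {'fov_y': 45.341420140690836, 'cx': 305.4980389149639, 'cy': 228.11339327568342, 'D': array([-0.1089527,  0.       ,  0.       ,  0.       ,  0.       ]), 'R': array([[-0.85142136, -0.52435205, -0.01168716],
       [-0.24232934,  0.4130512 , -0.87787539],
       [ 0.46514316, -0.74460972, -0.4787465 ]]), 't': array([0.51399419, 0.20906913, 1.09868205])}
top {'fov_y': 42.972013682876955, 'cx': 326.28313355671844, 'cy': 240.21317563253035, 'D': array([0.01256867, 0.        , 0.        , 0.        , 0.        ]), 'R': array([[-0.02610177, -0.99965879, -0.00100224],
       [-0.99543492,  0.02608353, -0.09180938],
       [ 0.09180419, -0.00139872, -0.9957761 ]]), 't': array([0.01955474, 0.59502514, 1.30165341])}
```

View pics/top0.png

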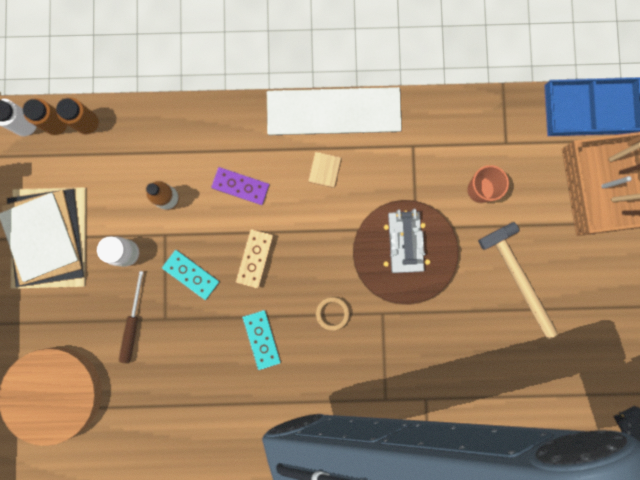

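View pics/side0.png

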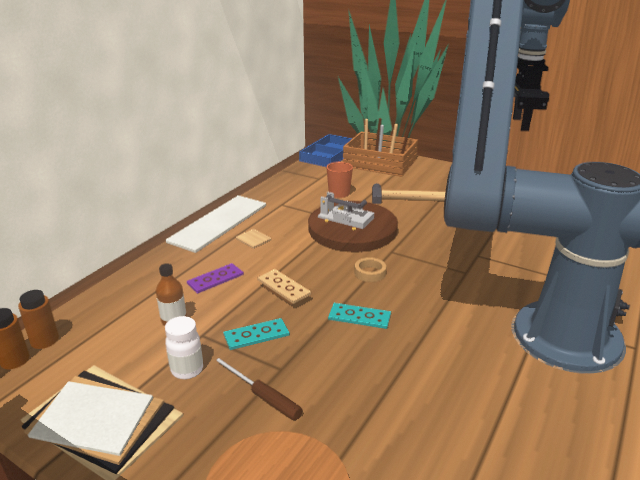

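The top view shows the plate at about (255,258) and the jig disc at about (406,251), with the clip along the bed. The side view shows the plate at (284,285) and the jig at (350,215). Next I'll zoom in and measure.

```bash
cat > h.py <<'E'
import numpy as np,cv2
from station import *
from scipy.spatial.transform import Rotation as Ro
def K(c):
    f=240/np.tan(np.radians(c["fov_y"]/2));return np.array([[f,0,c["cx"]],[0,f,c["cy"]],[0,0,1]])
def ray(n,px):
    c=camera_info(n);u=cv2.undistortPoints(np.array(px,float).reshape(-1,1,2),K(c),c["D"]).reshape(-1,2)
    R=np.array(c["R"]);o=-R.T@c["t"];return o,np.c_[u,np.ones(len(u))]@R
def plane(n,px,z):
    o,d=ray(n,px);return o+d*((z-o[2])/d[:,2])[:,None]
def tri(pt,ps):
    o1,d1=ray("top",pt);o2,d2=ray("side",ps);out=[]
    for a,b in zip(d1,d2):
        k=np.linalg.lstsq(np.c_[a,-b],o2-o1,rcond=None)[0];p,q=o1+a*k[0],o2+b*k[1];out.append(np.r_[(p+q)/2,np.linalg.norm(p-q)])
    return np.array(out)
def proj(n,X):
    c=camera_info(n);return cv2.projectPoints(np.array(X,float).reshape(-1,3),cv2.Rodrigues(np.array(c["R"]))[0],np.array(c["t"]),K(c),c["D"])[0].reshape(-1,2)
E
python3 - <<'E'
from h import *
np.set_printoptions(precision=4,suppress=True)
t=cv2.imread("pics/top0.png");s=cv2.imread("pics/side0.png")
a=cv2.resize(t[195:285,375:440],None,fx=6,fy=6,interpolation=cv2.INTER_CUBIC)
b=cv2.resize(s[185:239,312:382],None,fx=5.5,fy=5.5,interpolation=cv2.INTER_CUBIC)
c=np.zeros((600,800,3),np.uint8);c[:540,:390]=a;c[:b.shape[0],400:400+b.shape[1]]=b
p=cv2.resize(s[262:312,250:320],None,fx=5.5,fy=5.5,interpolation=cv2.INTER_CUBIC);c[300:575,400:785]=p
cv2.imwrite("pics/zoom.png",c)
# plate masks
for n,im,(x0,y0,x1,y1) in(("top",t,(228,222,280,296)),("side",s,(250,262,320,312))):
    h=cv2.cvtColor(im,cv2.COLOR_BGR2HSV)[y0:y1,x0:x1]
    m=(h[...,2]>195).astype(np.uint8)*255
    m=cv2.morphologyEx(m,cv2.MORPH_CLOSE,np.ones((7,7)))
    cs=max(cv2.findContours(m,0,1)[0],key=cv2.contourArea)
    r=cv2.minAreaRect(cs);bx=cv2.boxPoints(r)+[x0,y0]
    M=cv2.moments(cs);print(n,r,bx.tolist(),"cen",M["m10"]/M["m00"]+x0,M["m01"]/M["m00"]+y0, cv2.approxPolyDP(cs,4,True).reshape(-1,2)+[x0,y0])
    if n=="top":
        for z in(.026,.018):print(plane("top",bx,z))
# disc
h=cv2.cvtColor(t,cv2.COLOR_BGR2HSV)[190:312,345:470];m=((h[...,2]<110)).astype(np.uint8)*255
m=cv2.morphologyEx(m,cv2.MORPH_CLOSE,np.ones((5,5)));cs=max(cv2.findContours(m,0,1)[0],key=cv2.contourArea)
e=cv2.fitEllipse(cv2.convexHull(cs));print(e,plane("top",[[e[0][0]+345,e[0][1]+190]],.03))
E
```

```text
top ((25.5, 32.5), (65.0, 51.0), 90.0) [[228.0, 222.0], [279.0, 222.0], [279.0, 287.0], [228.0, 287.0]] cen 253.7126541338185 250.08186779866585 [[228 222]
 [228 229]
 [248 230]
 [236 282]
 [257 287]
 [271 230]
 [279 228]
 [279 222]]
[[0.6411 0.2179 0.026 ]
 [0.6382 0.1064 0.026 ]
 [0.4964 0.1091 0.026 ]
 [0.4993 0.2195 0.026 ]]
[[0.6421 0.2192 0.018 ]
 [0.6392 0.107  0.018 ]
 [0.4965 0.1097 0.018 ]
 [0.4994 0.2208 0.018 ]]
side ((30.57775115966797, 17.590234756469727), (60.84402084350586, 35.40102005004883), 12.380756378173828) [[247.06810569763184, 290.35640716552734], [254.65834045410156, 255.77866077423096], [314.08739471435547, 268.8240623474121], [306.4971618652344, 303.4018096923828]] cen 278.655206776283 281.36721474838066 [[250 277]
 [250 291]
 [265 282]
 [291 300]
 [309 292]
 [281 272]
 [283 262]
 [268 262]]
((66.02240753173828, 71.97626495361328), (78.8294906616211, 105.46855926513672), 68.25789642333984) [[ 0.5429 -0.1784  0.03  ]]
```

View pics/zoom.png

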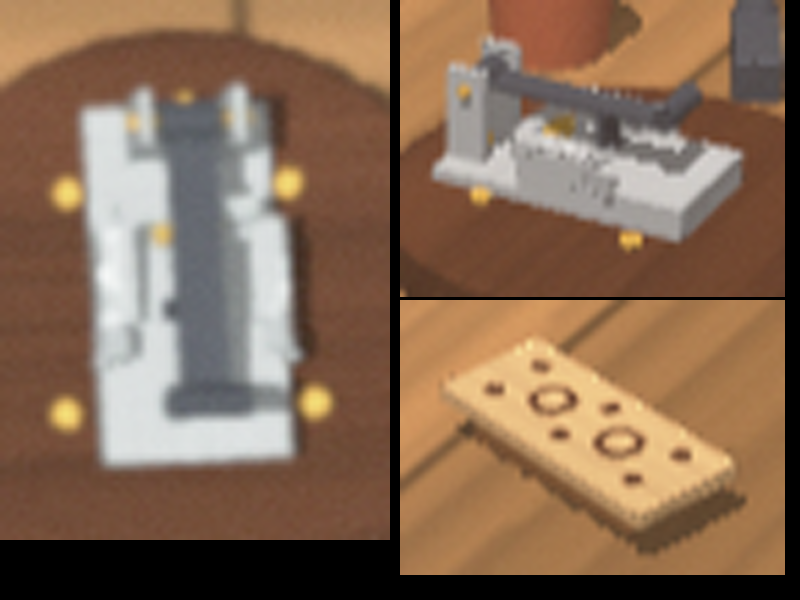

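The zoom shows the bed's open -x end towards the robot: its top-view corners are near (392.5,272.5) and (423.8,271.3), and the grip bar is at (410,262). In the side view the bar is at about (363,204). Now I'll refine the masks and triangulate.

Run:
```python
from h import *
np.set_printoptions(precision=4,suppress=True)
t=cv2.imread("pics/top0.png");s=cv2.imread("pics/side0.png")
def quad(im,box,f,k=5):
    x0,y0,x1,y1=box;h=cv2.cvtColor(im,cv2.COLOR_BGR2HSV)[y0:y1,x0:x1].astype(int)
    m=f(h).astype(np.uint8)*255;m=cv2.morphologyEx(cv2.morphologyEx(m,cv2.MORPH_OPEN,np.ones((2,2))),cv2.MORPH_CLOSE,np.ones((k,k)))
    c=max(cv2.findContours(m,0,1)[0],key=cv2.contourArea);return c+np.array([[x0,y0]])
print("hsv plate",cv2.cvtColor(t,cv2.COLOR_BGR2HSV)[[238,280,262],[262,250,243]],"wood",cv2.cvtColor(t,cv2.COLOR_BGR2HSV)[[225,250,290],[235,232,272]],"side",cv2.cvtColor(s,cv2.COLOR_BGR2HSV)[[276,297,292],[272,293,300]],cv2.cvtColor(s,cv2.COLOR_BGR2HSV)[[266,300],[290,260]])
f=lambda h:(h[...,2]>205)&(h[...,1]<135)
ct=quad(t,(230,224,280,294),f);cs=quad(s,(252,264,318,310),f)
def cen(c):
    M=cv2.moments(c);return [M["m10"]/M["m00"],M["m01"]/M["m00"]]
print(cv2.minAreaRect(ct),cv2.contourArea(ct),cv2.minAreaRect(cs))
bx=cv2.boxPoints(cv2.minAreaRect(ct));P=plane("top",bx,.026)
print(P,P.mean(0),[np.linalg.norm(P[i]-P[i-1]) for i in range(4)])
print("plate tri",tri([cen(ct)],[cen(cs)]),cen(ct),cen(cs))
# bed
g=lambda h:(h[...,2]>150)&(h[...,1]<50)
cb=quad(t,(384,230,432,280),g,9);print("bedrect",cv2.minAreaRect(cb),cv2.boxPoints(cv2.minAreaRect(cb)))
# bed end corners: top px & side px
print("bed corners z=.046",plane("top",[[392.5,272.5],[423.8,271.3]],.046))
print("tri near corners",tri([[392.5,272.5],[423.8,271.3]],[[312+283/5.5,185+213/5.5],[312+342/5.5,185+153/5.5]]))
print("bar tri",tri([[375+212/6,195+402/6]],[[312+280/5.5,185+105/5.5]]))
print("hinge", tri([[375+187/6,195+117/6]],[[312+85/5.5,185+62/5.5]]))
# gold screws symmetric
h=cv2.cvtColor(t,cv2.COLOR_BGR2HSV);m=(((h[...,0]>18)&(h[...,0]<32)&(h[...,1]>110)&(h[...,2]>190))*255).astype(np.uint8);m[:, :380]=0;m[:,433:]=0;m[:220]=0;m[270:]=0
n,l,st,ce=cv2.connectedComponentsWithStats(m);print(np.c_[ce,st[:,4]])
print(plane("top",ce[1:],.03))
```

```text
hsv plate [[ 22  83 239]
 [ 21  82 240]
 [ 21  84 239]] wood [[ 16 120 214]
 [ 16 121 177]
 [ 15 122 172]] side [[ 18 110 234]
 [ 17 109 235]
 [ 18 108 236]] [[ 14 140 180]
 [ 14 135 160]]
((254.5, 256.0), (64.0, 49.0), 90.0) 1337.5 ((284.37286376953125, 285.1986083984375), (51.58069610595703, 17.85615348815918), 32.61924362182617)
[[0.6366 0.2136 0.026 ]
 [0.6338 0.1064 0.026 ]
 [0.4942 0.1091 0.026 ]
 [0.497  0.2152 0.026 ]] [0.5654 0.1611 0.026 ] [np.float64(0.13956502267542187), np.float64(0.10714959094610597), np.float64(0.13957541148896116), np.float64(0.10611319513374531)]
plate tri [[0.5624 0.1603 0.019  0.0079]] [254.29333333333332, 255.86280373831775] [284.44335664335665, 285.3111888111888]
bedrect ((407.4051818847656, 250.91339111328125), (43.364315032958984, 33.05677795410156), 87.39744567871094) [[389.9093 230.0041]
 [422.932  228.5031]
 [424.9011 271.8227]
 [391.8784 273.3237]]
bed corners z=.046 [[ 0.5206 -0.1357  0.046 ]
 [ 0.5214 -0.2027  0.046 ]]
tri near corners [[ 0.5198 -0.1365  0.0429  0.0021]
 [ 0.5214 -0.2031  0.0433  0.0003]]
bar tri [[ 0.5396 -0.1707  0.0776  0.0018]]
hinge [[ 0.6396 -0.166   0.0772  0.0023]]
[[   319.4819    239.4991 307135.    ]
 [   422.5       225.         16.    ]
 [   385.875     226.6875     16.    ]
 [   402.        233.5         2.    ]
 [   427.1333    261.5333     15.    ]
 [   385.5       263.5        16.    ]]
[[ 0.6229 -0.2065  0.03  ]
 [ 0.6213 -0.1266  0.03  ]
 [ 0.6054 -0.1612  0.03  ]
 [ 0.543  -0.2133  0.03  ]
 [ 0.5411 -0.123   0.03  ]]
```

>>> carry_out(rows="0 0 0 0 0 0.138 0.55; 0 0 0 0 0 0.138 0.55; 0 0 0 0 0 0.138 0.55; 2.04 -2.79 0 0 0 0 0.55; 2.04 -2.79 0 0 0 0 0.55; 2.04 -2.79 0 0 0 0 0.55; 2.04 -2.79 0 0 0 0 0.55; 2.04 -2.79 0 0 0 0 0.55; 2.04 -2.79 0 0 0 0 0.55; 2.04 -2.79 0 0 0 0 0.55; 2.04 -2.79 0 0 0 0 0.55; 2.04 -2.79 0 0 0 0 0.55; 2.04 -2.79 0 0 0 0 0.55; 2.04 -2.79 0 0 0 0 0.55; 2.04 -2.79 0 0 0 0 0.55; 2.04 -2.79 0 0 0 0 0.55; 2.04 -2.79 0 0 0 0 0.55; 0 0 0 0 0 0 0.55", grip_force=25)

```text
time: 1.9
eef_pos: [0.5422, -0.1669, 0.2362]
tool_rot: [1.0, 0.013, 0.0, -0.001]
contact_force: [0.6, -0.2, -0.3]
gripper_width: 0.0478
grasp_force: 0.0
```

Run:
```python
from h import *
np.set_printoptions(precision=4,suppress=True)
t=cv2.imread("pics/top0.png");s=cv2.imread("pics/side0.png")
def cont(im,box,f,k=5):
    x0,y0,x1,y1=box;h=cv2.cvtColor(im,cv2.COLOR_BGR2HSV)[y0:y1,x0:x1].astype(int)
    m=f(h).astype(np.uint8)*255;m=cv2.morphologyEx(m,cv2.MORPH_CLOSE,np.ones((k,k)))
    return max(cv2.findContours(m,0,1)[0],key=cv2.contourArea)+np.array([[x0,y0]])
ct=cont(t,(230,224,280,294),lambda h:(h[...,2]>215)&(h[...,1]<101))
cs=cont(s,(252,264,318,310),lambda h:(h[...,2]>200)&(h[...,1]<127))
hull=[cv2.convexHull(c) for c in(ct,cs)]
r=cv2.minAreaRect(hull[0]);bx=cv2.boxPoints(r);P=plane("top",bx,.026);print(r,P,P.mean(0))
e=P-np.roll(P,1,0);print("sides",np.linalg.norm(e,axis=1),np.degrees(np.arctan2(e[:,1],e[:,0])))
def cen(c):
    M=cv2.moments(c);return [M["m10"]/M["m00"],M["m01"]/M["m00"]]
print("plate tri",tri([cen(hull[0])],[cen(hull[1])]),cen(hull[0]))
print("sidecorners",cv2.boxPoints(cv2.minAreaRect(hull[1])),cv2.approxPolyDP(hull[1],3,True).reshape(-1,2))
# bed side edges, dark/bright transition along rows at top view
g=cv2.cvtColor(t,cv2.COLOR_BGR2HSV)[...,1].astype(float)
L=[];Rr=[]
for y in range(216,270):
    row=g[y]<75;x=np.where(row[386:432])[0]+386
    L.append((x[0]-.5,y));Rr.append((x[-1]+.5,y))
for nm,l in(("L",L),("R",Rr)):
    w=plane("top",l,.046);w=w[:46];k=np.polyfit(w[:,0],w[:,1],1)
    for _ in range(3):
        rs=w[:,1]-np.polyval(k,w[:,0]);w=w[abs(rs)<.0015] if (abs(rs)<.0015).sum()>8 else w;k=np.polyfit(w[:,0],w[:,1],1)
    print(nm,len(w),np.degrees(np.arctan(k[0])),np.polyval(k,[.521,.56,.6]))
```

```text
((253.53489685058594, 258.4167175292969), (22.892711639404297, 54.81258773803711), 15.592809677124023) [[0.5103 0.2039 0.026 ]
 [0.6246 0.1703 0.026 ]
 [0.6098 0.1224 0.026 ]
 [0.4957 0.1563 0.026 ]] [0.5601 0.1632 0.026 ]
sides [0.0497 0.1191 0.0502 0.119 ] [  72.9827  -16.3781 -107.1353  163.4279]
plate tri [[0.5591 0.1626 0.0231 0.0023]] [253.7158023683136, 258.39294950319857]
sidecorners [[257.0258 278.5426]
 [266.6733 263.2673]
 [309.903  290.5703]
 [300.2554 305.8456]] [[258 277]
 [275 269]
 [309 292]
 [291 300]]
L 46 1.1897515271883066 [-0.132  -0.1312 -0.1303]
R 19 5.378631600527092 [-0.2108 -0.2071 -0.2034]
```

>>> carry_out(rows="-0.2 0.17 3 0 0 0 0.55; 0 0 4 0 0 0 0.55; 0 0 4 0 0 0 0.55; 0 0 2 0 0 0 0.55; 0 0 1.5 0 0 0 0.55; 0 0 1 0 0 0 0.55; 0 0 0.6 0 0 0 0.55; 0 0 0 0 0 0 0.55; 0 0 0 0 0 0 0.55")

```text
time: 2.8
eef_pos: [0.5391, -0.1724, 0.0761]
tool_rot: [1.0, 0.01, 0.001, 0.0]
contact_force: [0.3, -0.3, 0.9]
gripper_width: 0.0476
grasp_force: 0.0
```

Run:
```python
from h import *
a=cv2.resize(snapshot("side")[165:245,300:400,::-1],None,fx=4.5,fy=4.5,interpolation=cv2.INTER_CUBIC)
cv2.imwrite("pics/g1.png",a);print(state()["contact_force"],state()["eef_pos"])
```

```text
[-0.44559566  0.1282196  -0.56860367] [ 0.53925444 -0.17246299  0.07636349]
```

View pics/g1.png

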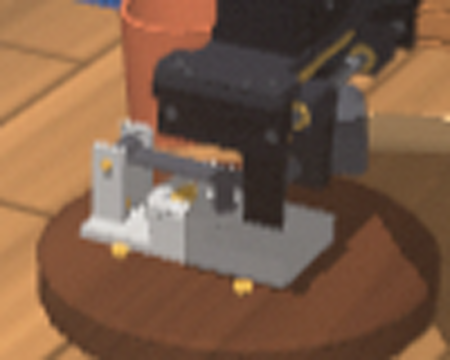

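The side view shows the near finger beside the bar at about (265,190), straddling it. The TCP sits about 4 mm off in y, so I'll centre it and then close.

>>> carry_out(rows="0 -0.35 0 0 0 0 0.55; 0 0 0 0 0 0 0.45; 0 0 0 0 0 0 0.3; 0 0 0 0 0 0 0.3; 0 0 0 0 0 0 0.3; 0 0 0 0 0 0 0.3", grip_force=8)

```text
time: 3.45
eef_pos: [0.5387, -0.1682, 0.0757]
tool_rot: [1.0, 0.01, 0.0, -0.0]
contact_force: [0.5, 2.0, 0.8]
gripper_width: 0.0297
grasp_force: 8.0
```

>>> carry_out(rows="0 -0.03 0 0 0 0 0.3; 0 0 0 0 0 0 0.3; 0.081 0 -0.697 0 0 0 0.3; 0.129 0 -0.69 0 0 0 0.3; 0.177 0 -0.679 0 0 0 0.3; 0.224 0 -0.665 0 0 0 0.3; 0.27 0 -0.648 0 0 0 0.3; 0.315 0 -0.628 0 0 0 0.3; 0 0 0 0 0 0 0.3", grip_force=25)

```text
time: 4.35
eef_pos: [0.5505, -0.1679, 0.1166]
tool_rot: [1.0, 0.011, -0.0, 0.0]
contact_force: [-0.2, 0.4, -3.8]
gripper_width: 0.0297
grasp_force: 25.0
```

>>> carry_out(rows="0.358 0 -0.604 0 0 0 0.3; 0.399 0 -0.577 0 0 0 0.3; 0.439 0 -0.548 0 0 0 0.3; 0.476 0 -0.516 0 0 0 0.3; 0.511 0 -0.481 0 0 0 0.3; 0.543 0 -0.445 0 0 0 0.3; 0.573 0 -0.406 0 0 0 0.3; 0.6 0 -0.365 0 0 0 0.3; 0.624 0 -0.322 0 0 0 0.3; 0.645 0 -0.277 0 0 0 0.3; 0.663 0 -0.231 0 0 0 0.3; 0 0 0 0 0 0 0.3")

```text
time: 5.55
eef_pos: [0.6118, -0.1668, 0.1646]
tool_rot: [1.0, 0.01, 0.003, 0.0]
contact_force: [0.4, 2.7, 6.4]
gripper_width: 0.0296
grasp_force: 25.0
```

>>> carry_out(rows="0.677 0 -0.22 0 0 0 0.3; 0.688 0 -0.16 0 0 0 0.3; 0.15 0 -0.02 0 0 0 0.3; 0 0 0 0 0 0 0.3; 0 0 0 0 0 0 0.3")

```text
time: 6.05
eef_pos: [0.6246, -0.1665, 0.1675]
tool_rot: [1.0, 0.01, 0.001, 0.0]
contact_force: [2.3, 1.6, 3.2]
gripper_width: 0.0295
grasp_force: 25.0
```

>>> carry_out(rows="0.1 0 0 0 0 0 0.3; 0 0 0 0 0 0 0.3; 0 0 0 0 0 0 0.4; 0 0 0 0 0 0 0.5; 0 0 0 0 0 0 0.5; 0 0 0 0 0 0 0.5; 0 0 -2 0 0 0 0.5; 0 0 -3 0 0 0 0.5")

```text
time: 6.85
eef_pos: [0.6232, -0.1661, 0.2153]
tool_rot: [1.0, 0.01, -0.003, -0.001]
contact_force: [-0.7, -1.1, -0.5]
gripper_width: 0.0436
grasp_force: 0.0
```

Run:
```python
from h import *
a=cv2.resize(snapshot("side")[130:245,300:420,::-1],None,fx=3.5,fy=3.5,interpolation=cv2.INTER_CUBIC)
cv2.imwrite("pics/g2.png",a);print(state()["contact_force"],state()["eef_pos"],state()["q"])
```

```text
[ 1.02552776 -0.511067    3.33224279] [ 0.62698377 -0.1675832   0.22235409] [-4.32895713e-01  5.72806148e-01  1.38825275e+00 -3.87024877e-04
  1.17395735e+00  1.11717693e+00]
```

View pics/g2.png

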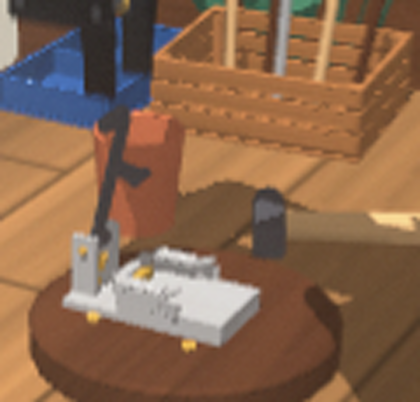

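The clip stands open with the bar at (118,118) in the crop, and the brass stop block shows at (145,268). Moving above the plate's near end now.

>>> carry_out(rows="-0.5 -0.5 -1 0 0 0 0.8; -1.08 -3.3 -1 0 0 0 0.8; -1.08 -3.47 0 0 0 0 0.8; -1.08 -3.47 0 0 0 0 0.8; -1.08 -3.47 0 0 0 0 0.8; -1.08 -3.47 0 0 0 0 0.8; -1.08 -3.47 0 0 0 0 0.8; -1.08 -3.47 0 0 0 0 0.8; -1.08 -3.47 0 0 0 0 0.8; -1.08 -3.47 0 0 0 0 0.8; -0.58 -3.12 0 0 0 0 0.8; 0 0 0 0 0 0.103 0.8; 0 0 0 0 0 0.103 0.8; 0 0 0 0 0 0.103 0.8; 0 0 0 0 0 0 0.8; 0 0 0 0 0 0 0.8")

```text
time: 8.5
eef_pos: [0.5091, 0.1779, 0.2369]
tool_rot: [0.99, -0.142, -0.001, 0.0]
contact_force: [0.5, 0.6, -1.0]
gripper_width: 0.0696
grasp_force: 0.0
```

Run:
```python
from h import *
for i in range(2):
    s=state();R=Ro.from_quat(s["tool_rot"]).as_matrix();p=np.array(s["eef_pos"])
    print(p,R[:,0],"to go cm",R.T@(np.array([.512,.177,.031])-p)*100)
    snapshot("top")
```

```text
[0.50910165 0.17790623 0.2369301 ] [ 0.95940144 -0.2820414  -0.00123383] to go cm [ 3.29035765e-01 -8.49854552e-03  2.05926187e+01]
[0.50931615 0.17782964 0.2370308 ] [ 9.59245465e-01 -2.82572553e-01 -9.43786515e-04] to go cm [ 3.00335794e-01 -6.94370693e-03  2.06028046e+01]
```

>>> carry_out(rows="0.3 0 4 0 0 0 0.8; 0 0 4 0 0 0 0.8; 0 0 4 0 0 0 0.8; 0 0 4 0 0 0 0.8; 0 0 2 0 0 0 0.8; 0 0 1.5 0 0 0 0.8; 0 0 1 0 0 0 0.8; 0 0 0.5 0 0 0 0.8; 0 0 0 0 0 0 0.8; 0 0 0 0 0 0 0.7; 0 0 0 0 0 0 0.63", grip_force=5)

```text
time: 9.7
eef_pos: [0.5134, 0.1772, 0.0282]
tool_rot: [0.99, -0.144, 0.001, -0.0]
contact_force: [0.3, -0.1, -0.0]
gripper_width: 0.0605
grasp_force: 0.0
```

Run:
```python
from h import *
a=cv2.resize(snapshot("side")[230:320,240:340,::-1],None,fx=4,fy=4,interpolation=cv2.INTER_CUBIC)
cv2.imwrite("pics/g3.png",a);print(state()["contact_force"],state()["eef_pos"],state()["gripper_width"])
```

```text
[-0.05914136  0.20315807 -0.16451546] [0.51332504 0.17722253 0.0282168 ] 0.05855340085711697
```

View pics/g3.png

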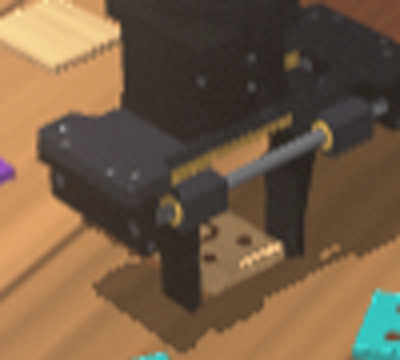

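The fingers, at (180,270) and (290,210), straddle the plate's near end. Next I'll close, grip firmly and lift.

>>> carry_out(rows="0 0 0 0 0 0 0.5; 0 0 0 0 0 0 0.5; 0 0 0 0 0 0 0.5; 0 0 0 0 0 0 0.5", grip_force=6)

```text
time: 10.15
eef_pos: [0.513, 0.1772, 0.0278]
tool_rot: [0.99, -0.144, 0.0, -0.0]
contact_force: [-0.7, 0.3, 3.9]
gripper_width: 0.0501
grasp_force: 6.0
```

>>> carry_out(rows="0 0 0 0 0 0 0.5; 0 0 0 0 0 0 0.5; 0 0 -0.5 0 0 0 0.5; 0 0 -1 0 0 0 0.5; 0 0 -2 0 0 0 0.5; 0 0 -3 0 0 0 0.5; 0 0 -4 0 0 0 0.5; 0 0 -2 0 0 0 0.5; 0 0 0 0 0 0 0.5; 0 0 0 0 0 0 0.5", grip_force=30)

```text
time: 11.15
eef_pos: [0.5124, 0.1771, 0.1526]
tool_rot: [0.99, -0.144, 0.0, -0.0]
contact_force: [0.1, 0.5, -1.2]
gripper_width: 0.0493
grasp_force: 30.0
```

Run:
```python
from h import *
np.set_printoptions(precision=4,suppress=True)
T=snapshot("top")[:,:,::-1];S=snapshot("side")[:,:,::-1];cv2.imwrite("pics/T4.png",T);cv2.imwrite("pics/S4.png",S)
s=state();p=np.array(s["eef_pos"]);print(p,s["tool_rot"],s["gripper_width"],s["contact_force"])
R=Ro.from_quat(s["tool_rot"]).as_matrix()
def cont(im,pc,r,v,sa):
    x0,y0=(pc-r).astype(int);x1,y1=(pc+r).astype(int);h=cv2.cvtColor(im,cv2.COLOR_BGR2HSV)[y0:y1,x0:x1].astype(int)
    m=((h[...,2]>v)&(h[...,1]<sa)&(h[...,1]>50)).astype(np.uint8)*255;m=cv2.morphologyEx(m,cv2.MORPH_CLOSE,np.ones((5,5)))
    return max(cv2.findContours(m,0,1)[0],key=cv2.contourArea)+np.array([[x0,y0]])
c=p+R@[.05,0,.005]
out=np.zeros((560,800,3),np.uint8)
for i,(n,im) in enumerate((("top",T),("side",S))):
    pc=proj(n,c)[0];print(n,pc);x,y=pc.astype(int)
    k=cv2.resize(im[max(y-45,0):y+45,x-50:x+50],None,fx=4,fy=4);out[:k.shape[0],i*400:i*400+400]=k
    print((x-50,y-45));cc=cont(im,pc,40,200,110 if n=="top" else 130);print(cv2.boxPoints(cv2.minAreaRect(cc)))
cv2.imwrite("pics/g4.png",out)
```

```text
[0.5115 0.1769 0.1511] [ 0.9896 -0.1436 -0.0015  0.0004] 0.04968317972756091 [ 0.1704  0.2018 -0.4647]
top [246.5596 254.8531]
(np.int64(196), np.int64(209))
[[234.5568 246.9406]
 [242.5351 221.0108]
 [267.1297 228.5784]
 [259.1514 254.5081]]
side [281.2269 234.2996]
(np.int64(231), np.int64(189))
[[237.5038 235.0565]
 [260.491  221.5347]
 [270.1311 237.9229]
 [247.144  251.4447]]
```

View pics/g4.png

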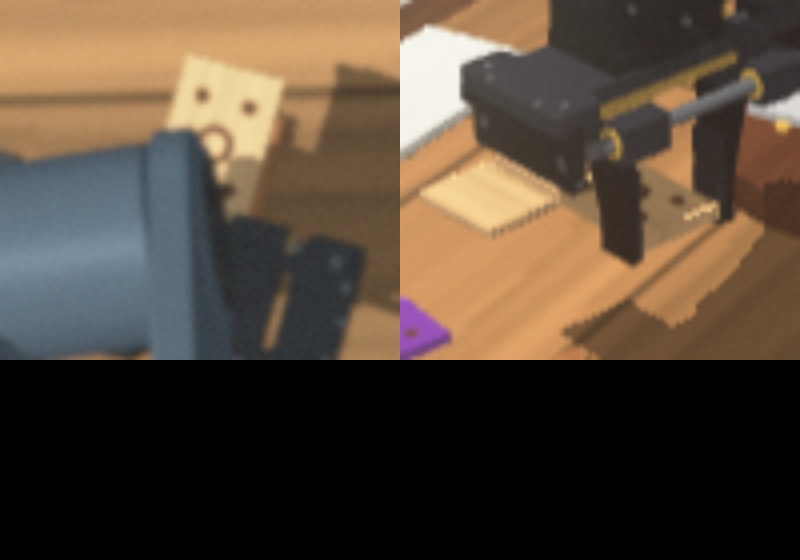

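>>> carry_out(rows="0 0 0 0 0 -0.103 0.5; 0 0 0 0 0 -0.103 0.5; 0 0 0 0 0 -0.103 0.5; -0.98 2.88 0 0 0 0 0.5; -0.98 2.88 0 0 0 0 0.5; -0.98 2.88 0 0 0 0 0.5; -0.98 2.88 0 0 0 0 0.5; -0.98 2.88 0 0 0 0 0.5; -0.98 2.88 0 0 0 0 0.5; -0.98 2.88 0 0 0 0 0.5; -0.98 2.88 0 0 0 0 0.5; -0.98 2.88 0 0 0 0 0.5; -0.98 2.88 0 0 0 0 0.5; -0.98 2.88 0 0 0 0 0.5; -0.98 2.88 0 0 0 0 0.5; 0 0 0 0 0 0 0.5; 0 0 0 0 0 0 0.5; 0 0 0 0 0 0 0.5")

```text
time: 13.05
eef_pos: [0.4017, -0.1697, 0.1516]
tool_rot: [1.0, 0.011, -0.001, -0.001]
contact_force: [0.1, 0.7, -0.5]
gripper_width: 0.0497
grasp_force: 30.0
```

```bash
cat > m.py <<'E'
from h import *
np.set_printoptions(precision=4,suppress=True)
def rd(n=3):
    P=[];F=[];Q=[]
    for i in range(n):
        s=state();P.append(s["eef_pos"]);F.append(s["contact_force"]);Q.append(s["tool_rot"]);snapshot("top")
    p=np.mean(P,0);R=Ro.from_quat(Q).mean().as_matrix();f=np.mean(F,0)
    print("t",s["time"],"p",p,"F",f,"toolx",R[:,0],"toolz",R[:,2]);return p,R,f
E
python3 - <<'E'
from m import *
p,R,f=rd(4)
print("to go",R.T@(np.array([.4014,-.1711,.0573])-p)*100)
S=snapshot("side")[:,:,::-1]
# plate expected edges, tool frame
cor=np.array([[x,y,z] for x in(-.0104,.1096) for y in(-.025,.025) for z in(.001,.009)])
px=proj("side",p+cor@R.T);print(px)
x,y=px.mean(0).astype(int)
k=cv2.resize(S[y-50:y+50,x-70:x+70],None,fx=5,fy=5,interpolation=cv2.INTER_CUBIC)
for q in px:cv2.circle(k,tuple(int(v) for v in (q-[x-70,y-50])*5+2),3,(0,0,255),1)
cv2.imwrite("pics/g5.png",k)
E
```

```text
t 13.2 p [ 0.402  -0.1696  0.1518] F [-0.3892  0.1526 -0.6553] toolx [ 0.9998  0.022  -0.0013] toolz [-0.0014  0.0013 -1.    ]
to go [-0.0544  0.1567  9.4549]
[[416.4051 194.212 ]
 [416.1364 197.3534]
 [423.897  186.379 ]
 [423.6177 189.4513]
 [368.9801 183.8129]
 [368.8503 186.8661]
 [377.5272 176.5382]
 [377.3798 179.5261]]
```

View pics/g5.png

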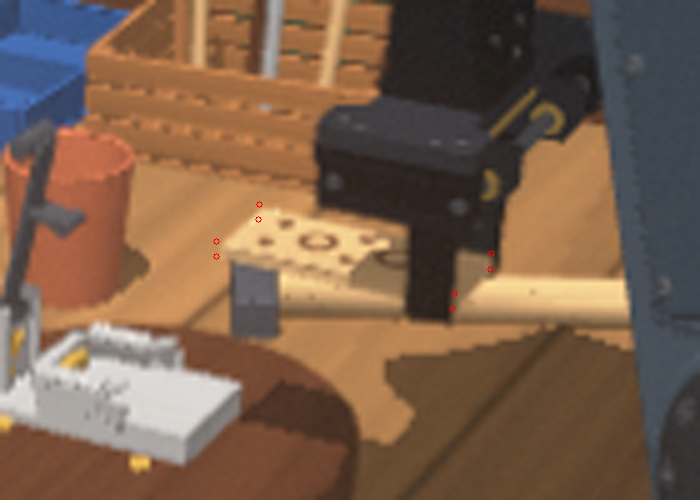

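The plate is held level, with its front corners at (225,243) and (262,208), within about 1 px of prediction. Lowering it in front of the bed.

>>> carry_out(rows="0 0.15 2 0 0 0 0.5; 0 0 3 0 0 0 0.5; 0 0 2 0 0 0 0.5; 0 0 1.4 0 0 0 0.5; 0 0 0.9 0 0 0 0.5; 0 0 0 0 0 0 0.5; 0 0 0 0 0 0 0.5; 0 0 0 0 0 0 0.5")

```text
time: 14.1
eef_pos: [0.4029, -0.1726, 0.06]
tool_rot: [1.0, 0.011, 0.001, 0.0]
contact_force: [-0.1, -0.8, -0.6]
gripper_width: 0.0493
grasp_force: 30.0
```

Run:
```python
from m import *
p,R,f=rd(4)
print("to go",R.T@(np.array([.4014,-.1711,.0573])-p)*100)
```

```text
t 14.25 p [ 0.4028 -0.1726  0.06  ] F [-0.2095 -0.4587 -0.269 ] toolx [0.9998 0.0209 0.0013] toolz [ 0.0013 -0.001  -1.    ]
to go [-0.1395 -0.1528  0.2723]
```

>>> carry_out(rows="0.5 -0.15 0 0 0 0 0.5; 1 0 0 0 0 0 0.5; 1 0 0 0 0 0 0.5; 0.8 0 0 0 0 0 0.5; 0 0 0.15 0 0 0 0.5; 0 0 0.1 0 0 0 0.5; 0 0 0 0 0 0 0.5; 0 0 0 0 0 0 0.5")

```text
time: 15.1
eef_pos: [0.4348, -0.1699, 0.0567]
tool_rot: [1.0, 0.01, -0.0, -0.0]
contact_force: [-0.6, 0.4, -0.3]
gripper_width: 0.0498
grasp_force: 30.0
```

Run:
```python
from m import *
p,R,f=rd(4)
print(R.T@(np.array([p[0],-.1681+.021*(p[0]-.5445),.0568])-p)*100)
```

```text
t 15.25 p [ 0.4349 -0.17    0.0568] F [-0.1615 -0.0203 -0.6105] toolx [ 0.9998  0.0205 -0.0006] toolz [-0.0006  0.0004 -1.    ]
[-0.0008  0.0365 -0.0035]
```

>>> carry_out(rows="0.4 0.04 0 0 0 0 0.5; 0.4 0 0 0 0 0 0.5; 0.4 0 0 0 0 0 0.5; 0.4 0 0 0 0 0 0.5; 0.4 0 0 0 0 0 0.5; 0 0 0 0 0 0 0.5; 0 0 0 0 0 0 0.5")

```text
time: 16.0
eef_pos: [0.4554, -0.17, 0.0568]
tool_rot: [1.0, 0.011, -0.0, -0.0]
contact_force: [-0.3, 0.7, -0.1]
gripper_width: 0.0492
grasp_force: 30.0
```

>>> carry_out(rows="0.25 0 0 0 0 0 0.5; 0.25 0 0 0 0 0 0.5; 0 0 0 0 0 0 0.5; 0 0 0 0 0 0 0.5")

```text
time: 16.4
eef_pos: [0.4604, -0.1701, 0.0568]
tool_rot: [1.0, 0.01, 0.0, -0.0]
contact_force: [0.6, -0.9, -0.2]
gripper_width: 0.0496
grasp_force: 30.0
```

Run:
```python
from m import *
p,R,f=rd(4)
print(R.T@(np.array([p[0],-.1681+.021*(p[0]-.5445),.0568])-p)*100)
```

```text
t 16.55 p [ 0.4603 -0.17    0.0568] F [ 0.0586 -0.1291 -0.1096] toolx [ 0.9998  0.0208 -0.0001] toolz [-0.0001  0.0001 -1.    ]
[ 0.0003 -0.015   0.0031]
```

>>> carry_out(rows="0.3 0 0 0 0 0 0.5; 0.3 0 0 0 0 0 0.5; 0.3 0 0 0 0 0 0.5; 0.3 0 0 0 0 0 0.5; 0 0 0 0 0 0 0.5; 0 0 0 0 0 0 0.5")

```text
time: 17.2
eef_pos: [0.4724, -0.1697, 0.0568]
tool_rot: [1.0, 0.011, -0.0, -0.0]
contact_force: [-0.9, -0.4, -0.7]
gripper_width: 0.0499
grasp_force: 30.0
```

>>> carry_out(rows="0.1 0 0 0 0 0 0.5; 0.1 0 0 0 0 0 0.5; 0 0 0 0 0 0 0.5; 0 0 0 0 0 0 0.5")

```text
time: 17.6
eef_pos: [0.4744, -0.1697, 0.0568]
tool_rot: [1.0, 0.01, -0.0, 0.0]
contact_force: [-1.0, 0.0, 0.3]
gripper_width: 0.0496
grasp_force: 30.0
```

>>> carry_out(rows="0.1 0 0 0 0 0 0.5; 0 0 0 0 0 0 0.5; 0.1 0 0 0 0 0 0.5; 0 0 0 0 0 0 0.5; 0 0 0 0 0 0 0.5")

```text
time: 18.1
eef_pos: [0.4764, -0.1697, 0.0568]
tool_rot: [1.0, 0.01, 0.0, -0.0]
contact_force: [-0.1, 0.0, -0.7]
gripper_width: 0.0495
grasp_force: 30.0
```

>>> carry_out(rows="0 0 0 0 0 0 0.5; 0 0 0 0 0 0 0.5; 0.04 0 0 0 0 0 0.5; 0.04 0 0 0 0 0 0.5; 0.04 0 0 0 0 0 0.5; 0.04 0 0 0 0 0 0.5; 0 0 0 0 0 0 0.5", grip_force=5)

```text
time: 18.8
eef_pos: [0.4781, -0.1697, 0.0568]
tool_rot: [1.0, 0.01, 0.0, 0.0]
contact_force: [-0.6, -0.3, -0.3]
gripper_width: 0.0498
grasp_force: 5.0
```

>>> carry_out(rows="0.04 0 0 0 0 0 0.5; 0.04 0 0 0 0 0 0.5; 0.04 0 0 0 0 0 0.5; 0.04 0 0 0 0 0 0.5; 0 0 0 0 0 0 0.5")

```text
time: 19.3
eef_pos: [0.4796, -0.1697, 0.0568]
tool_rot: [1.0, 0.01, 0.0, 0.0]
contact_force: [-0.8, 0.4, -1.0]
gripper_width: 0.05
grasp_force: 5.0
```

>>> carry_out(rows="0.04 0 0 0 0 0 0.5; 0.04 0 0 0 0 0 0.5; 0.04 0 0 0 0 0 0.5; 0.04 0 0 0 0 0 0.5; 0 0 0 0 0 0 0.5")

```text
time: 19.8
eef_pos: [0.4813, -0.1696, 0.0569]
tool_rot: [1.0, 0.01, 0.0, 0.0]
contact_force: [-0.5, -0.1, -1.2]
gripper_width: 0.0495
grasp_force: 5.0
```

>>> carry_out(rows="0.04 0 0 0 0 0 0.5; 0.04 0 0 0 0 0 0.5; 0.04 0 0 0 0 0 0.5; 0.04 0 0 0 0 0 0.5; 0 0 0 0 0 0 0.5")

```text
time: 20.3
eef_pos: [0.4828, -0.1696, 0.0568]
tool_rot: [1.0, 0.01, 0.0, 0.0]
contact_force: [-0.5, 0.2, -0.4]
gripper_width: 0.05
grasp_force: 5.0
```

>>> carry_out(rows="0.04 0 0 0 0 0 0.5; 0.04 0 0 0 0 0 0.5; 0.04 0 0 0 0 0 0.5; 0.04 0 0 0 0 0 0.5; 0 0 0 0 0 0 0.5")

```text
time: 20.8
eef_pos: [0.4845, -0.1696, 0.0569]
tool_rot: [1.0, 0.01, 0.0, 0.0]
contact_force: [-0.7, -0.4, -0.8]
gripper_width: 0.0498
grasp_force: 5.0
```

>>> carry_out(rows="0.04 0 0 0 0 0 0.5; 0.04 0 0 0 0 0 0.5; 0.04 0 0 0 0 0 0.5; 0.04 0 0 0 0 0 0.5; 0 0 0 0 0 0 0.5")

```text
time: 21.3
eef_pos: [0.486, -0.1695, 0.0568]
tool_rot: [1.0, 0.01, 0.0, 0.0]
contact_force: [0.6, -0.7, -0.8]
gripper_width: 0.0504
grasp_force: 5.0
```

>>> carry_out(rows="0.04 0 0 0 0 0 0.5; 0.04 0 0 0 0 0 0.5; 0.04 0 0 0 0 0 0.5; 0.04 0 0 0 0 0 0.5; 0 0 0 0 0 0 0.5")

```text
time: 21.8
eef_pos: [0.4877, -0.1695, 0.0569]
tool_rot: [1.0, 0.01, 0.0, 0.0]
contact_force: [-0.3, 0.1, -0.7]
gripper_width: 0.05
grasp_force: 5.0
```

>>> carry_out(rows="0.04 0 0 0 0 0 0.5; 0.04 0 0 0 0 0 0.5; 0.04 0 0 0 0 0 0.5; 0.04 0 0 0 0 0 0.5; 0 0 0 0 0 0 0.5")

```text
time: 22.3
eef_pos: [0.4893, -0.1695, 0.0569]
tool_rot: [1.0, 0.01, 0.0, 0.0]
contact_force: [0.6, -0.7, -0.3]
gripper_width: 0.05
grasp_force: 5.0
```

>>> carry_out(rows="0.04 0 0 0 0 0 0.5; 0.04 0 0 0 0 0 0.5; 0.04 0 0 0 0 0 0.5; 0.04 0 0 0 0 0 0.5; 0 0 0 0 0 0 0.5")

```text
time: 22.8
eef_pos: [0.4901, -0.1693, 0.0567]
tool_rot: [1.0, 0.01, -0.001, -0.0]
contact_force: [-1.6, -0.5, -0.4]
gripper_width: 0.05
grasp_force: 5.0
```

>>> carry_out(rows="0.04 0 0 0 0 0 0.5; 0 0 0 0 0 0 0.5; 0.04 0 0 0 0 0 0.5; 0 0 0 0 0 0 0.5")

```text
time: 23.2
eef_pos: [0.4902, -0.169, 0.0566]
tool_rot: [1.0, 0.01, -0.001, -0.001]
contact_force: [-4.6, -1.9, -1.3]
gripper_width: 0.05
grasp_force: 5.0
```

Run:
```python
from m import *
rd(5)
```

```text
t 23.4 p [ 0.4902 -0.169   0.0566] F [-5.1639 -1.9274 -0.7156] toolx [ 0.9998  0.0208 -0.0028] toolz [-0.0028  0.0011 -1.    ]
```

>>> carry_out(rows="0.03 0 0.05 0 0 0 0.5; 0 0 0.04 0 0 0 0.5; 0 0 0 0 0 0 0.5; 0 0 0 0 0 0 0.5")

```text
time: 23.85
eef_pos: [0.4903, -0.1689, 0.0558]
tool_rot: [1.0, 0.011, -0.002, -0.001]
contact_force: [-5.0, -0.7, 1.4]
gripper_width: 0.05
grasp_force: 5.0
```

Run:
```python
from m import *
rd(5)
```

```text
t 24.05 p [ 0.4903 -0.1689  0.0558] F [-5.3049 -1.2464  0.9758] toolx [ 0.9998  0.0214 -0.0032] toolz [-0.0032  0.0012 -1.    ]
```

Contact with the stop is steady at about 5 N and the plate is touching the bed. Releasing slowly.

>>> carry_out(rows="0 0 0 0 0 0 0.5; 0 0 0 0 0 0 0.62; 0 0 0 0 0 0 0.7; 0 0 0 0 0 0 0.7; 0 0 0 0 0 0 0.7; 0 0 -1 0 0 0 0.7; 0 0 -2 0 0 0 0.7; 0 0 -4 0 0 0 0.6; 0 0 -4 0 0 0 0.5; 0 0 -4 0 0 0 0.5; 0 0 -2 0 0 0 0.5; 0 0 0 0 0 0 0.5", grip_force=3)

```text
time: 25.3
eef_pos: [0.4939, -0.1704, 0.2301]
tool_rot: [1.0, 0.01, 0.004, 0.002]
contact_force: [-0.4, 0.0, -0.4]
gripper_width: 0.0437
grasp_force: 0.0
```

Run:
```python
from m import *
p,R,f=rd(2)
T=snapshot("top")[:,:,::-1];S=snapshot("side")[:,:,::-1]
o=np.zeros((500,800,3),np.uint8)
o[:500,:300]=cv2.resize(T[190:290,375:435],None,fx=5,fy=5,interpolation=cv2.INTER_CUBIC)
k=cv2.resize(S[160:240,305:395],None,fx=5.5,fy=5.5,interpolation=cv2.INTER_CUBIC);o[:440,305:800]=k
cv2.imwrite("pics/g6.png",o)
print(R.T@(np.array([.6246,-.1665,.1675+.05])-p)*100)
```

```text
t 25.35 p [ 0.4933 -0.1701  0.229 ] F [-0.3261  0.2608 -0.5247] toolx [0.9998 0.021  0.0059] toolz [ 0.006  -0.0035 -1.    ]
[13.1309 -0.0883  1.2306]
```

View pics/g6.png

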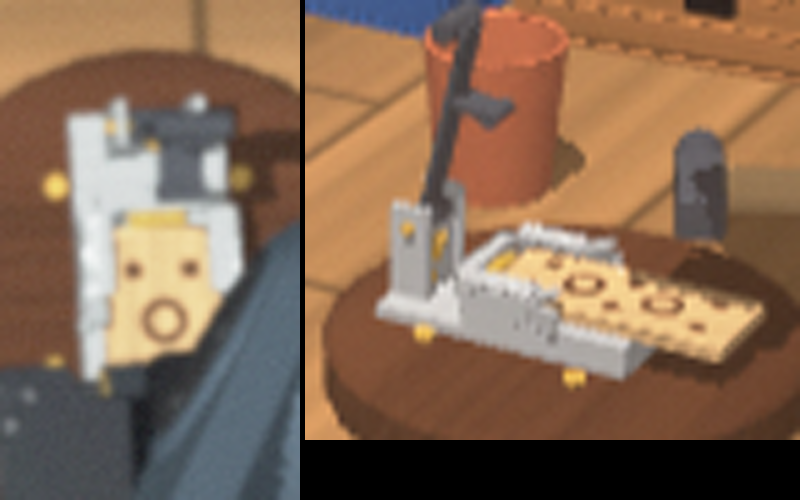

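The plate lies under the lips with its end flush against the brass block, at (155,220) in the top crop. The clip is still open. Moving above the bar.

>>> carry_out(rows="1.3 0 0 0 0 0 0.5; 2.6 0 0 0 0 0 0.5; 2.6 0 0 0 0 0 0.5; 2.6 0 0 0 0 0 0.5; 2.6 0 0 0 0 0 0.5; 1.4 0 0 0 0 0 0.5; 0 0 0 0 0 0 0.5; 0 0 0 0 0 0 0.5; 0 0 0 0 0 0 0.5")

```text
time: 26.4
eef_pos: [0.6218, -0.1664, 0.2251]
tool_rot: [1.0, 0.01, -0.001, -0.0]
contact_force: [-0.1, -0.4, 0.1]
gripper_width: 0.0435
grasp_force: 0.0
```

Run:
```python
from m import *
p,R,f=rd(3)
print(R.T@(np.array([.625,-.1665,.1675])-p)*100)
```

```text
t 26.5 p [ 0.6219 -0.1665  0.2254] F [-0.264  -0.3189 -0.0074] toolx [ 0.9998  0.0205 -0.0016] toolz [-0.0016  0.0007 -1.    ]
[0.3212 0.0127 5.7902]
```

>>> carry_out(rows="0.32 0 1.5 0 0 0 0.5; 0 0 2 0 0 0 0.5; 0 0 1.3 0 0 0 0.5; 0 0 1 0 0 0 0.5; 0 0 0 0 0 0 0.5; 0 0 0 0 0 0 0.5; 0 0 0 0 0 0 0.3; 0 0 0 0 0 0 0.3; 0 0 0 0 0 0 0.3; 0 0 0 0 0 0 0.3", grip_force=8)

```text
time: 27.55
eef_pos: [0.6264, -0.1664, 0.1687]
tool_rot: [1.0, 0.01, 0.001, 0.0]
contact_force: [-0.1, 2.0, 2.4]
gripper_width: 0.0297
grasp_force: 8.0
```

Run:
```python
from m import *
p,R,f=rd(3)
```

```text
t 27.65 p [ 0.6264 -0.1664  0.1687] F [-0.0729  1.5633  2.9523] toolx [0.9998 0.0208 0.0013] toolz [ 0.0013 -0.     -1.    ]
```

>>> carry_out(rows="0 0 0 0 0 0 0.3; -0.691 0 0.123 0 0 0 0.3; -0.681 0 0.171 0 0 0 0.3; -0.667 0 0.218 0 0 0 0.3; -0.65 0 0.264 0 0 0 0.3; -0.63 0 0.309 0 0 0 0.3; -0.607 0 0.352 0 0 0 0.3; -0.581 0 0.394 0 0 0 0.3; -0.552 0 0.434 0 0 0 0.3; 0 0 0 0 0 0 0.3; 0 0 0 0 0 0 0.3", grip_force=25)

```text
time: 28.8
eef_pos: [0.5745, -0.1675, 0.1449]
tool_rot: [1.0, 0.01, -0.001, -0.0]
contact_force: [-1.2, 1.8, 4.4]
gripper_width: 0.0295
grasp_force: 25.0
```

>>> carry_out(rows="-0.52 0 0.471 0 0 0 0.3; -0.486 0 0.506 0 0 0 0.3; -0.45 0 0.539 0 0 0 0.3; -0.411 0 0.569 0 0 0 0.3; -0.37 0 0.597 0 0 0 0.3; -0.327 0 0.621 0 0 0 0.3; -0.283 0 0.642 0 0 0 0.3; -0.237 0 0.661 0 0 0 0.3; -0.191 0 0.676 0 0 0 0.3; 0 0 0 0 0 0 0.3; 0 0 0 0 0 0 0.3")

```text
time: 29.9
eef_pos: [0.5424, -0.1682, 0.0921]
tool_rot: [1.0, 0.01, -0.001, -0.0]
contact_force: [-1.7, 2.9, -2.7]
gripper_width: 0.0296
grasp_force: 25.0
```

Run:
```python
from m import *
p,R,f=rd(3)
```

```text
t 30.0 p [ 0.5425 -0.1682  0.0923] F [-1.9931  2.1538 -2.833 ] toolx [ 0.9998  0.0209 -0.0009] toolz [-0.0009  0.0005 -1.    ]
```

>>> carry_out(rows="-0.04 0 0.15 0 0 0 0.3; -0.03 0 0.15 0 0 0 0.3; -0.02 0 0.1 0 0 0 0.3; 0 0 0 0 0 0 0.3; 0 0 0 0 0 0 0.3")

```text
time: 30.55
eef_pos: [0.5416, -0.1682, 0.0885]
tool_rot: [1.0, 0.01, -0.0, -0.0]
contact_force: [-2.1, 2.0, -1.8]
gripper_width: 0.0294
grasp_force: 25.0
```

Run:
```python
from m import *
p,R,f=rd(3)
```

```text
t 30.65 p [ 0.5416 -0.1682  0.0885] F [-2.3135  2.6846 -1.9131] toolx [ 0.9998  0.0208 -0.0003] toolz [-0.0003  0.0003 -1.    ]
```

>>> carry_out(rows="-0.01 0 0.05 0 0 0 0.3; -0.01 0 0.05 0 0 0 0.3; 0 0 0.05 0 0 0 0.3; 0 0 0 0 0 0 0.3; 0 0 0 0 0 0 0.3")

```text
time: 31.2
eef_pos: [0.5416, -0.1682, 0.0881]
tool_rot: [1.0, 0.01, 0.0, 0.0]
contact_force: [-4.3, 4.6, 7.3]
gripper_width: 0.0299
grasp_force: 25.0
```

Run:
```python
from m import *
p,R,f=rd(3)
```

```text
t 31.3 p [ 0.5416 -0.1682  0.0881] F [-4.2944  3.985   6.7012] toolx [0.9998 0.0209 0.0003] toolz [ 0.0003 -0.0001 -1.    ]
```

>>> carry_out(rows="-0.08 -0.08 -0.08 0 0 0 0.3; 0 0 0 0 0 0 0.3; 0 0 0 0 0 0 0.36; 0 0 0 0 0 0 0.42; 0 0 0 0 0 0 0.5; 0 0 0 0 0 0 0.5; 0 0 0 0 0 0 0.5; 0 0 -1 0 0 0 0.5; 0 0 -2 0 0 0 0.5; 0 0 -4 0 0 0 0.5; 0 0 -4 0 0 0 0.5; 0 0 -3 0 0 0 0.5; -3 -3 0 0 0 0 0.5; -3 -3 0 0 0 0 0.5; -3 -3 0 0 0 0 0.5; 0 0 0 0 0 0 0.5; 0 0 0 0 0 0 0.5")

```text
time: 33.05
eef_pos: [0.4488, -0.079, 0.2287]
tool_rot: [1.0, 0.011, 0.001, 0.0]
contact_force: [1.6, -0.1, 0.4]
gripper_width: 0.0433
grasp_force: 0.0
```

Run:
```python
from m import *
p,R,f=rd(2)
T=snapshot("top")[:,:,::-1];S=snapshot("side")[:,:,::-1]
o=np.zeros((500,800,3),np.uint8)
o[:500,:300]=cv2.resize(T[190:290,375:435],None,fx=5,fy=5,interpolation=cv2.INTER_CUBIC)
k=cv2.resize(S[160:240,305:395],None,fx=5.5,fy=5.5,interpolation=cv2.INTER_CUBIC);o[:440,305:800]=k
cv2.imwrite("pics/g7.png",o)
```

```text
t 33.1 p [ 0.4494 -0.0795  0.2287] F [1.2695 0.3388 0.0365] toolx [0.9998 0.0216 0.0023] toolz [ 0.0023 -0.0012 -1.    ]
```

View pics/g7.png

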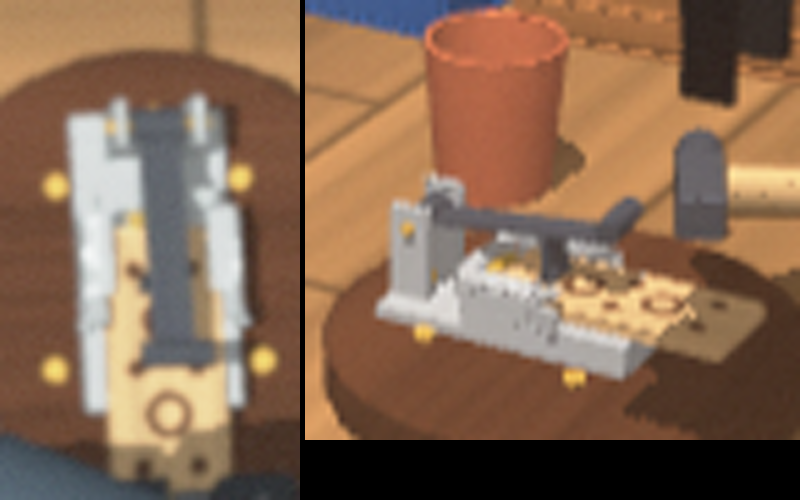

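The clip foot rests on the plate at (552,260), the plate end still touches the brass block at (135,220), and the robot is clear. Handing in.

```bash
python3 -c "
from station import *
print(hand_in())"
```

```text
the job is handed in; nothing more can be done
None
```

The job is handed in, with no verdict returned: the plate is under the lips and bears on the end stop (pushed home at about 5 N), the clip was lowered by hand onto it and released, and the arm is clear at 33 s of the 72 s allowed.

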